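Hover the dusting stencil over the gingerbread

TASK

Get the gingerbread ready for dusting: first swing the red-tabbed hold-down bar fully down onto the tray's rim, then pick up the blue stencil by its black handle, lift it over the row of jars and hold it level about 10 mm above the gingerbread slab, centred on it and with its edges square to the slab's edges (long side along long side). Nothing may touch the slab at any time, and the other things stay where they are. Finish while still holding the stencil motionless there: do not put it down or let go.

Things in the scene. Friction and masses are not known exactly. Their poses are not given: they have to be found in the camera images.
- clamp (a joint): hinge of the hold-down bar, rad: 0 = bar lies fully down (level) along the tray's rim, against its stop; grows as the free end with the red tab swings up (1.2 = limit). It starts raised, 0.6 to 1.0. Stiff hinge with friction (about 0.35 N m): stays where left, about 1 to 3 N at the tab moves it.
- clamp_hinge (a point): centre of the bar's hinge pin, fixed to the board under the trays, 49 mm above the work surface. Its axes do not move with the bar: the pin lies along y; the lowered bar points from here along -x (roughly towards the robot); z is up. A raised bar points to -x turned up towards +z by the joint value.
- clamp_tab (a point): centre of the upper face of the red tab at the bar's free end; the tab is 46 mm along the bar, 36 mm wide, 14 mm thick. This point lies 217 mm from the hinge pin along the bar and 7 mm above the bar's middle plane; axes move with the bar (x along the bar towards the hinge, y along the pin, z out of the upper face). The rest of the bar is steel, 18 mm wide, 12 mm thick. Lowered, the upper face is 56 mm above the work surface.
- slab_top (a point): centre of the top face of the brown gingerbread slab, 130 (along its x) x 100 (along its y) x 30 mm, fixed in the upper of two nested aluminium trays (290 x 220 mm, rim 40 mm above the work surface). The top face is 51 mm above the work surface. z is up.
- slab: the same gingerbread slab; origin at the centre of its underside, axes as slab_top
- station: the fixed wooden board 370 (x) x 250 (y) x 12 mm carrying the nested trays and the hold-down bar; origin at the centre of its underside on the work surface, x along the board's length. The bar lies above the rim on the -y side (105 mm from the middle).
- stencil_grip (a point): centre of the black handle bar of the blue stencil: the bar runs along x, straight, 14 mm square, its middle 50 mm above the stencil's underside, with 100 mm free length between two end posts and 39 mm free height between plate and bar. Grip it across (along y). Axes: x along the stencil's long side, z up.
- stencil_under (a point): centre of the underside of the blue stencil plate, 130 (x) x 100 (y) x 4 mm with cut-outs, 130 to 240 g, loose, lying on the work surface; axes as stencil_grip; 50 mm below it
- stencil: the whole stencil, origin and axes as stencil_under
- jar: amber glass jar, 80 mm diameter, 140 mm high, standing in the row between stencil and trays; origin at the centre of its foot
- canister: white ceramic canister, 88 mm diameter, 135 mm high with its knob, standing in the row; origin at the centre of its foot
- tin: green tin, 76 mm diameter, 125 mm high, standing in the row; origin at the centre of its foot
- whisk: stainless whisk lying along x, 275 mm long, 50 mm high; origin on the work surface under its middle
- scraper: red plastic dough scraper lying flat, about 120 x 110 x 12 mm; origin under its middle
- spoon_rest: blue ceramic spoon rest, 104 mm round dish with a stub handle, 16 mm high; origin under its middle
Not all that is in view belongs to the job. Of the things that look like the stencil, the smaller one is meant.

How it is judged:
By the outcome, as a careful person would: the job done as asked, in the order asked, and still so for the second after the job is handed in, while the arm keeps its last pose, push and grip.
It also fails if it takes over 67 s, if anything falls off the work surface, if the arm or the gripper's body presses on something with over 40 N, if the wrist force passes 120 N, or if a joint passes its speed limit or range.

ROBOT

A 6-joint arm with a two-finger parallel gripper is mounted at the origin on the work surface. World frame = base frame: x ahead of the robot, y to its left, z up, the work surface at z = 0. Lengths are in m, angles in rad, forces in N, time in s.
With the tool pointing down it reaches from about 0.35 to 0.975 m from the base axis. Payload 4.9 kg.
Tool frame: the origin (TCP) lies on the centre line of the jaws, within the pads' length; the fingertips stand 8 mm ahead of it and the grasp point (between the pads) lies 11 mm behind it; z points along the fingers, y is the direction in which the jaws open and shut (so a half turn about z gives the same grasp; the last joint's range is limited). The gripper opens to 85 mm and grips with 20 to 120 N. Pads are 22 mm wide; open, the fingers measure 114 mm over their backs; the gripper's body (76 mm by 85 mm) begins 54 mm behind the grasp point. The pads swing forward as they close: fully open they stand 13 mm farther back than shut.
Start: joints at [1.15, 0.053, 1.613, -0, 1.476, -0.119], TCP at [0.186, 0.597, 0.239] pointing down, gripper open.
Joint ranges: [-3.01, 3.01], [-1.01, 2.22], [0.06, 2.58], [-1.02, 4.17], [0.09, 2.62], [-3.14, 3.14]. Speed limits (rad/s): [2.57, 2.57, 3.14, 3.14, 3.14, 3.14].

INTERFACE

Orientations are given as a unit quaternion [w, x, y, z].
In Python, from plant import manip gives the robot as it stands.
- The arm moves only by the tool step_arm, never from a script. Its argument "deltas" is a list of rows, each a list of 7 numbers: the shift along the tool's x, y, z in m, then the turn, a rotation vector about the tool's x, y, z in rad, then the gripper command: -1 is fully open, 1 is shut, values between are in proportion. In form: [[dx, dy, dz, ax, ay, az, hand], ...]. A call has 1 to 20 rows; each row is the pose to reach, as a shift and turn from the pose commanded when the call began, along the tool's axes at that moment; what a row does not reach only later rows make up. A row lasts 1/10 s, in which the tool goes at most 50 mm and 8.59 degrees, less where a joint would pass 70% of its speed; a pose out of reach is approached as far as the arm can. A call with a gripper value outside its range is refused whole. The fingers move at their own pace and stop on an object; the grip force is fixed at half the most. Time passes only in rows, so rows that repeat a pose let the fingers close. It gives the time, the measured TCP pose, the force and the opening at its end, in the units of the state.
- manip.state(): the state, without advancing time (a new reading comes with each control period).
- manip.grab_frame(name): name is "scene" or "top"; returns the picture (400x640x3 uint8, red, green, blue); there is no depth.
- manip.get_calibration(name): a dict with "fov_y" (degrees; the focal length in pixels is half the picture's height over the tangent of half this angle, whatever the lens; pixels are square), "cx", "cy" (the principal point, pixels), "dist_coeffs" ([k1, k2, p1, p2, k3] as OpenCV has them; the pictures are not rectified), "R" (3x3) and "t" (3): a world point X has camera coordinates R X + t. Camera axes: x right, y down, z forward; pixel columns grow to the right and rows downward; lengths in m; the calibration is good to about 2 mm. A picture is of the moment at which its call begins. get_calibration takes no time and is no camera call.
- manip.job_done(): hands the job in, once; it reports no verdict.
The state is a dict: "time": time; "joint_pos": joint angles; "joint_vel": joint speeds; "joint_efforts": joint torques, N m; "tool_pos": TCP position; "tool_rot": TCP orientation; "contact_force": force on the tool from outside, world axes, zero at the start; "ft_torque": the same for the moment, N m; "gripper_width": opening from 0.0 (shut) to 1.0 (fully open).
Only numpy, scipy, OpenCV 4.12 (cv2) and the standard library are available. Lean on these libraries where they do the work, as an engineer would, in place of code of your own. Each camera call takes 0.05 s, during which the arm holds its last target.

## Working session

There is one attempt and no reset: what is moved stays moved. The work goes in short steps, Python scripts to look and compute and a tool call to move; the robot and the scene stay as the last step left them, time stands still between calls to the robot, and variables do not carry over. Pictures are saved under pics/ and viewed, and the job is handed in when it is done.

Besides the shell and the picture viewer there is one more tool, called after ">>>" as name(argument=value, ...), one argument or row to a line, values as JSON. step_arm: Moves the arm, as the interface text tells. Its arguments: {"type":"object","properties":{"deltas":{"type":"array"}},"required":["deltas"]}

```bash
mkdir -p pics; ls; python3 - <<'E'
from plant import manip
import cv2,json
for n in("scene","top"):
    im=manip.grab_frame(n); cv2.imwrite(f"pics/{n}0.png",im[:,:,::-1]); print(n,manip.get_calibration(n))
print(manip.state())
E
```

```text
pics
scene {'fov_y': 53.56029751354454, 'cx': 313.55177769063556, 'cy': 195.29088437990916, 'dist_coeffs': array([-0.08386584,  0.        ,  0.        ,  0.        ,  0.        ]), 'R': array([[-0.40160715,  0.9157493 ,  0.0107201 ],
       [ 0.63944332,  0.2887729 , -0.71254646],
       [-0.6556096 , -0.27930886, -0.70154303]]), 't': array([ 0.35124024, -0.26451177,  1.59547939])}
top {'fov_y': 52.92707364974474, 'cx': 323.0914339374477, 'cy': 198.7461018018346, 'dist_coeffs': array([-0.09747131,  0.        ,  0.        ,  0.        ,  0.        ]), 'R': array([[ 5.10411479e-04, -9.99895628e-01, -1.44385747e-02],
       [-9.89850407e-01,  1.54672145e-03, -1.42104817e-01],
       [ 1.42112318e-01,  1.43645610e-02, -9.89746305e-01]]), 't': array([-0.1046113 ,  0.52923668,  0.98110286])}
{'time': 0.1, 'joint_pos': array([ 1.14996057e+00,  5.33290231e-02,  1.61414556e+00, -2.04943750e-05,
        1.47600893e+00, -1.18986268e-01]), 'joint_vel': array([-0.00038478, -0.00203025,  0.00100208, -0.00123598, -0.00125484,
       -0.00054629]), 'joint_efforts': array([-9.55186406e-04, -3.94902813e+01, -3.71363282e+01, -1.58630642e-04,
        3.94960211e-03, -5.41844670e-06]), 'tool_pos': array([0.18557578, 0.59624085, 0.23816893]), 'tool_rot': array([-2.42262885e-04,  1.50351393e-01,  9.88632169e-01, -9.13916708e-04]), 'contact_force': array([-0.16605534,  0.56105802,  0.8173565 ]), 'ft_torque': array([-0.01584616, -0.01958355, -0.02084836]), 'gripper_width': 1.0067455090020088}
```

View pics/scene0.png

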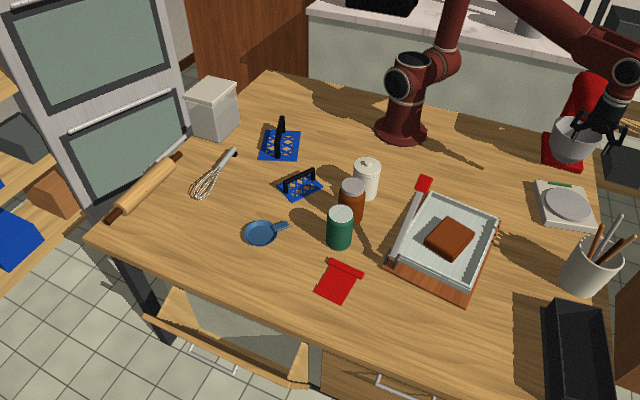

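View pics/top0.png

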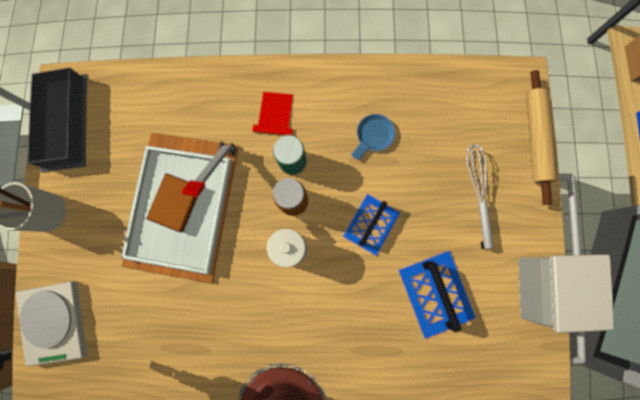

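```bash
cat > h.py <<'E'
import numpy as np,cv2
from plant import manip
C={}
for n in("scene","top"):
    c=manip.get_calibration(n);f=200/np.tan(np.radians(c['fov_y']/2))
    C[n]=(np.array([[f,0,c['cx']],[0,f,c['cy']],[0,0,1]]),np.array(c['dist_coeffs']),np.array(c['R']),np.array(c['t']))
def ray(n,uv):
    K,d,R,t=C[n]; p=cv2.undistortPoints(np.array(uv,float).reshape(-1,1,2),K,d).reshape(-1,2)
    D=np.c_[p,np.ones(len(p))]@R; return -R.T@t, D
def plane(n,uv,z):
    o,D=ray(n,uv); return o+D*((z-o[2])/D[:,2])[:,None]
def tri(a,b):
    oa,da=ray("scene",[a]);ob,db=ray("top",[b]);da=da[0]/np.linalg.norm(da);db=db[0]/np.linalg.norm(db)
    s=np.linalg.lstsq(np.c_[da,-db],ob-oa,rcond=None)[0];p,q=oa+da*s[0],ob+db*s[1]
    return (p+q)/2,np.linalg.norm(p-q)
def proj(n,X):
    K,d,R,t=C[n]; return cv2.projectPoints(np.array(X,float).reshape(-1,1,3),cv2.Rodrigues(R)[0],t,K,d)[0].reshape(-1,2)
def crop(im,u0,v0,u1,v1,k,fn):
    c=cv2.resize(im[v0:v1,u0:u1,::-1],None,fx=k,fy=k,interpolation=cv2.INTER_CUBIC)
    for u in range((u0+9)//10*10,u1,10):
        cv2.line(c,((u-u0)*k,0),((u-u0)*k,8 if u%50 else 20),(0,255,255),1)
    for v in range((v0+9)//10*10,v1,10):
        cv2.line(c,(0,(v-v0)*k),(8 if v%50 else 20,(v-v0)*k),(0,255,255),1)
    cv2.imwrite(fn,c)
def rd(fn): return cv2.imread(fn)[:,:,::-1]
E
python3 - <<'E'
from h import *
t=rd("pics/top0.png");s=rd("pics/scene0.png")
crop(t,115,125,245,290,4,"pics/t_tray.png");crop(s,380,165,510,310,5,"pics/s_tray.png")
crop(t,335,185,415,265,7,"pics/t_st.png");crop(s,270,155,335,210,9,"pics/s_st.png")
def col(im,fn):
    h=cv2.cvtColor(np.ascontiguousarray(im),cv2.COLOR_RGB2HSV);return fn(h[...,0].astype(int),h[...,1],h[...,2])
for n,im in(("top",t),("scene",s)):
  for nm,fn in(("blue",lambda h,s,v:(h>100)&(h<125)&(s>150)&(v>60)),("brown",lambda h,s,v:(h>4)&(h<14)&(s>170)&(v>50)),("red",lambda h,s,v:((h<4)|(h>176))&(s>200)&(v>90))):
    m=col(im,fn).astype(np.uint8)
    k,l,st,ce=cv2.connectedComponentsWithStats(m)
    for i in range(1,k):
        if st[i,4]>60: 
            r=cv2.minAreaRect(np.argwhere(l==i)[:,::-1].astype(np.float32)); print(n,nm,st[i],ce[i].round(1),np.round(cv2.boxPoints(r),1).tolist())
E
```

```text
top blue [345 195  54  59 689] [371.3 224.5] [[343.29998779296875, 235.6999969482422], [366.79998779296875, 194.3000030517578], [399.29998779296875, 212.6999969482422], [375.79998779296875, 254.10000610351562]]
top blue [ 400  252   74   85 2125] [435.8 293.8] [[399.0, 270.20001220703125], [448.8999938964844, 250.89999389648438], [474.79998779296875, 318.0], [425.0, 337.29998779296875]]
top brown [532  71   8  16  66] [535.  79.] [[531.4000244140625, 71.30000305175781], [537.7000122070312, 70.5999984741211], [539.4000244140625, 85.80000305175781], [533.0999755859375, 86.5]]
top brown [252  91  41  43 158] [273.9 108.4] [[251.8000030517578, 131.89999389648438], [253.0, 90.5999984741211], [293.1000061035156, 91.80000305175781], [292.0, 133.0]]
top brown [177 181  20  50 151] [185.8 202.9] [[176.89999389648438, 229.8000030517578], [180.8000030517578, 180.6999969482422], [197.1999969482422, 182.0], [193.3000030517578, 231.10000610351562]]
top brown [542 182   9  22 107] [545.9 192.6] [[541.7999877929688, 182.1999969482422], [548.7999877929688, 181.60000610351562], [550.5999755859375, 202
[... 1935 characters left out ...]
00030517578], [465.70001220703125, 309.29998779296875]]
scene red [583  72  25  40 543] [593.9  88.2] [[583.0, 72.0], [606.0, 70.0999984741211], [609.2999877929688, 109.4000015258789], [586.2999877929688, 111.30000305175781]]
scene red [562 161  21  12 146] [574.3 166.6] [[562.0, 161.0], [582.0, 161.0], [582.0, 172.0], [562.0, 172.0]]
scene red [415 174  18  20 221] [423.5 183.2] [[414.0, 188.3000030517578], [420.6000061035156, 173.0], [432.79998779296875, 178.1999969482422], [426.20001220703125, 193.5]]
scene red [ 313  258   51   48 1241] [337.3 281.3] [[312.79998779296875, 291.3999938964844], [330.3999938964844, 256.20001220703125], [364.0, 273.0], [346.3999938964844, 308.20001220703125]]
```

View pics/t_tray.png

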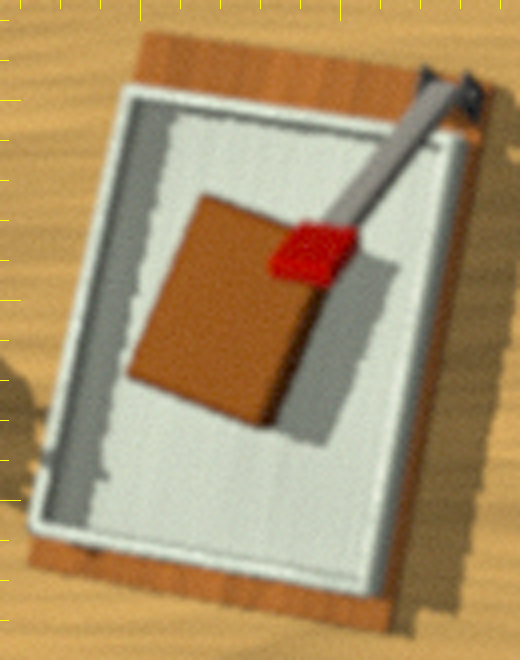

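View pics/s_tray.png

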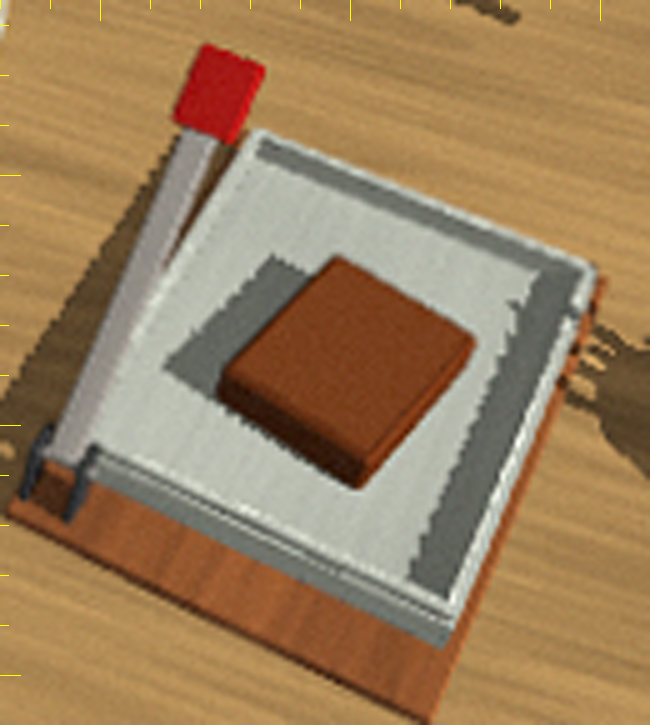

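View pics/t_st.png

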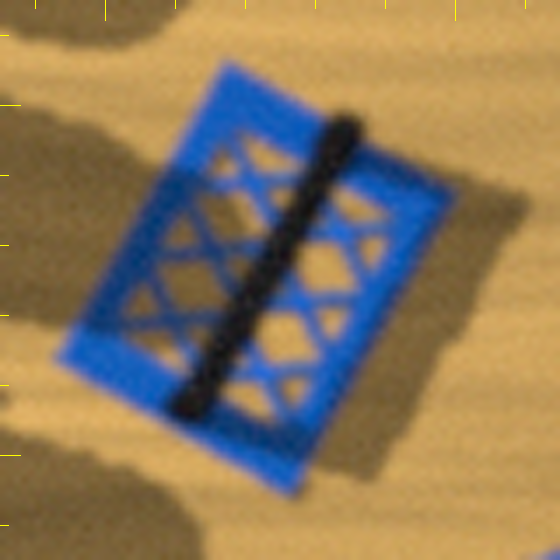

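View pics/s_st.png

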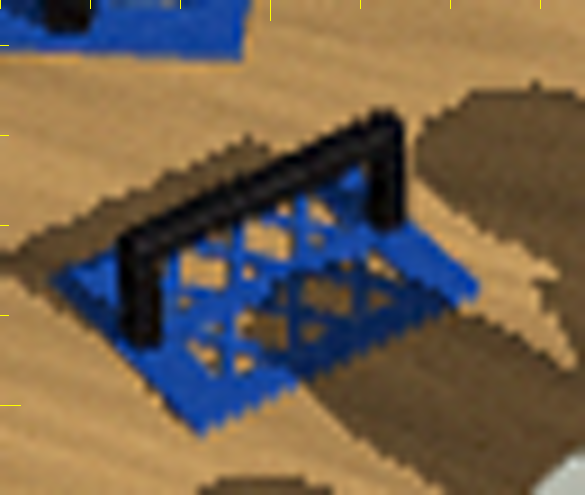

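```bash
cat >> h.py <<'E'
def uc(pts,u0,v0,k): return (np.array(pts,float)+.5)/k-.5+np.array([u0,v0])
def quad(P):
    c=P.mean(0); e=np.linalg.norm(np.roll(P,-1,0)-P,axis=1); 
    a=[np.degrees(np.arctan2(*(np.roll(P,-1,0)-P)[i,1::-1])) for i in range(4)]
    print(c.round(4),'edges',e.round(4),'ang',np.round(a,1))
E
python3 - <<'E'
from h import *
S=uc([(338,258),(475,342),(362,470),(220,378)],380,165,5); P=plane("scene",S,.051);print("slab scene",P.round(4).tolist());quad(P)
T=uc([(205,195),(128,377),(268,425)],115,125,4);P=plane("top",T,.051);print("slab top",P.round(4).tolist(),np.linalg.norm(P[1]-P[0]),np.linalg.norm(P[2]-P[1]),"mid",(P[0]+P[2])/2)
print("reproj pred in top",proj("top",plane("scene",S,.051)).round(1).tolist(),T.round(1).tolist())
B=uc([(143,33),(490,85),(390,633),(28,566)],115,125,4);P=plane("top",B,.012);print("board");quad(P)
B=uc([(11,512),(430,722)],380,165,5);print(plane("scene",B,0.0),"scene far edge low")
R=uc([(130,90),(468,138),(372,592),(35,525)],115,125,4);print("rim");quad(plane("top",R,.04))
A=uc([(228,62),(455,190),(295,495),(60,357)],335,185,7);print("stencil top");quad(plane("top",A,.004))
A=uc([(380,110),(480,290),(203,432),(53,277)],270,155,9);P=plane("scene",A,.004);print("st scene",P[1:].round(4).tolist(),"mid",(P[1]+P[3])/2,np.linalg.norm(P[1]-P[2]),np.linalg.norm(P[3]-P[2]))
H=uc([(347,118),(188,408)],335,185,7);P=plane("top",H,.057);print("handle top",P.round(4).tolist(),P.mean(0),np.linalg.norm(P[0]-P[1]),np.degrees(np.arctan2(*(P[0]-P[1])[1::-1])))
H2=uc([(388,118),(132,238)],270,155,9);P=plane("scene",H2,.057);print("handle scene",P.round(4).tolist(),P.mean(0))
# tab
a=uc([(218,92)],380,165,5)[0];
# tab corners scene (upper face): 
Ts=uc([(205,43),(265,70),(233,140),(176,118)],380,165,5);Tt=uc([(318,284),(270,270),(303,224),(356,228)],115,125,4)
print("tab tri", tri(a,Tt.mean(0)))
for t in Tt: print(t.round(1))
E
```

```text
slab scene [[0.4534, 0.2576, 0.051], [0.4875, 0.345, 0.051], [0.6082, 0.2989, 0.051], [0.5756, 0.2115, 0.051]]
[0.5312 0.2783 0.051 ] edges [0.0938 0.1292 0.0933 0.1306] ang [  68.7  -20.9 -110.4  159.4]
slab top [[0.5939, 0.3003, 0.051], [0.4761, 0.3445, 0.051], [0.4461, 0.2508, 0.051]] 0.125831223056852 0.09835186026880015 mid [0.51997861 0.27553733 0.051     ]
reproj pred in top [[179.2, 228.0], [146.7, 214.4], [166.7, 168.0], [199.1, 180.2]] [[165.9, 173.4], [146.6, 218.9], [181.6, 230.9]]
board
[0.5154 0.2746 0.012 ] edges [0.2464 0.3644 0.2486 0.3655] ang [-99.3 171.4  80.9  -8.9]
[[ 6.75642545e-01  1.24105385e-01  1.11022302e-16]
 [ 7.16049471e-01  3.67981015e-01 -1.11022302e-16]] scene far edge low
rim
[0.5061 0.2709 0.04  ] edges [0.2321 0.2947 0.2267 0.2896] ang [-98.7 169.9  80.1  -9.1]
stencil top
[ 0.468  -0.2306  0.004 ] edges [0.0969 0.1283 0.0999 0.1272] ang [-119.9  151.3   59.4  -30. ]
st scene [[0.4428, -0.1548, 0.004], [0.5532, -0.2173, 0.004], [0.5027, -0.3048, 0.004]] mid [ 0.47277613 -0.22979777  0.004     ] 0.12687916517300066 0.10107731083062507
handle top [[0.5194, -0.2567, 0.057], [0.4171, -0.1991, 0.057]] [ 0.46823883 -0.22787773  0.057     ] 0.11736545842083287 -29.419979324712365
handle scene [[0.4229, -0.202, 0.057], [0.5218, -0.2594, 0.057]] [ 0.47230332 -0.23071283  0.057     ]
tab tri (array([0.5283553 , 0.16739232, 0.21711564]), np.float64(0.004266139130467073))
[194.1 195.6]
[182.1 192.1]
[190.4 180.6]
[203.6 181.6]
```

```bash
cat >> h.py <<'E'
from scipy.spatial.transform import Rotation as Ro
def cur():
    s=manip.state();q=s['tool_rot'];return s,np.array(s['tool_pos']),Ro.from_quat([q[1],q[2],q[3],q[0]])
def yawR(deg): # tool down, tool y at world azimuth deg
    a=np.radians(deg);y=np.array([np.cos(a),np.sin(a),0]);z=np.array([0,0,-1.]);return Ro.from_matrix(np.c_[np.cross(y,z),y,z])
def delta(P,yaw=None):
    s,p,R=cur();P=np.array(P,float).reshape(-1,3);print('t',round(s['time'],2),'p',p.round(4),'F',s['contact_force'].round(1),'w',round(s['gripper_width'],3),'yaw y',np.degrees(np.arctan2(*R.as_matrix()[1::-1,1])).round(2),'tilt',np.degrees(R.as_matrix()[:2,2]).round(2))
    for d in P: print(R.inv().apply(d-p).round(4).tolist(), [] if yaw is None else (R.inv()*yawR(yaw)).as_rotvec().round(4).tolist())
E
python3 - <<'E'
from h import *
c,s=np.cos(np.radians(-9)),np.sin(np.radians(-9));X=np.array([c,s,0]);H=np.array([.664,.146,.049])
delta([[.25,.55,.33],[.50,.172,.33]])
for th in np.linspace(1.1,0,8):
    p=H+X*(-.217*np.cos(th)+.007*np.sin(th));p[2]+=.217*np.sin(th)+.007*np.cos(th)+.008;print(th.round(2),p.round(4))
E
```

```text
t 0.1 p [0.1856 0.5962 0.2382] F [-0.2  0.6  0.8] w 1.007 yaw y 72.71 tilt [-0.04 -0.1 ]
[-0.0752, -0.0252, -0.0918] []
[-0.4263, -0.3118, -0.0913] []
1.1 [0.5729 0.1604 0.2536]
0.94 [0.5437 0.1651 0.2367]
0.79 [0.5174 0.1692 0.2154]
0.63 [0.4947 0.1728 0.1903]
0.47 [0.4762 0.1757 0.1618]
0.31 [0.4623 0.1779 0.1307]
0.16 [0.4534 0.1794 0.0979]
0.0 [0.4497 0.1799 0.064 ]
```

>>> step_arm(
  deltas=[
    [0,0,-0.03,0,0,0,1],
    [0,0,-0.06,0,0,0,1],
    [-0.03,-0.02,-0.09,0,0,0,1],
    [-0.06,-0.04,-0.09,0,0,0,1],
    [-0.095,-0.06,-0.09,0,0,0,1],
    [-0.13,-0.08,-0.09,0,0,0,1],
    [-0.165,-0.105,-0.09,0,0,0,1],
    [-0.2,-0.13,-0.09,0,0,0,1],
    [-0.235,-0.155,-0.09,0,0,0,1],
    [-0.27,-0.18,-0.09,0,0,0,1],
    [-0.305,-0.2,-0.09,0,0,0,1],
    [-0.34,-0.22,-0.09,0,0,0,1],
    [-0.375,-0.245,-0.09,0,0,0,1],
    [-0.41,-0.265,-0.09,0,0,0,1],
    [-0.44,-0.285,-0.09,0,0,0,1],
    [-0.471,-0.305,-0.09,0,0,0,1],
    [-0.471,-0.305,-0.09,0,0,0,1],
    [-0.471,-0.305,-0.09,0,0,0,1],
  ],
)

```text
time: 1.9
tool_pos: [0.5448, 0.165, 0.3285]
tool_rot: [-0.001, 0.151, 0.989, -0.0]
contact_force: [0.2, -0.2, -0.3]
gripper_width: -0.002
```

```bash
python3 - <<'E'
from h import *
im=manip.grab_frame("scene");cv2.imwrite("pics/s1.png",im[100:330,330:530,::-1].repeat(2,0).repeat(2,1))
delta([[.5437,.1651,.2367],[.5174,.1692,.2154],[.4947,.1728,.1903],[.4762,.1757,.1618],[.4623,.1779,.1307],[.4534,.1794,.0979],[.4497,.1799,.064]])
E
```

```text
t 1.95 p [0.5445 0.1657 0.3288] F [0.1 0.8 0.2] w -0.001 yaw y 72.7 tilt [-0.07  0.01]
[0.0004, -0.0008, 0.0921] []
[0.0267, -0.0047, 0.1134] []
[0.0494, -0.008, 0.1385] []
[0.0679, -0.0107, 0.1671] []
[0.0818, -0.0128, 0.1982] []
[0.0907, -0.014, 0.231] []
[0.0944, -0.0146, 0.2649] []
```

View pics/s1.png

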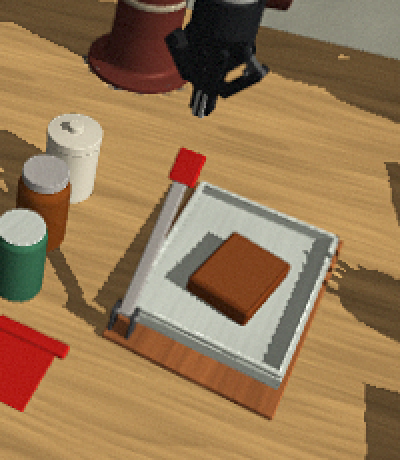

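>>> step_arm(
  deltas=[
    [0,0,0.03,0,0,0,1],
    [0,0,0.06,0,0,0,1],
    [0,-0.001,0.08,0,0,0,1],
    [0,-0.001,0.092,0,0,0,1],
    [0.01,-0.002,0.099,0,0,0,1],
    [0.018,-0.003,0.106,0,0,0,1],
    [0.027,-0.005,0.1135,0,0,0,1],
    [0.035,-0.006,0.121,0,0,0,1],
    [0.042,-0.007,0.13,0,0,0,1],
    [0.0495,-0.008,0.1385,0,0,0,1],
  ],
)

```text
time: 2.95
tool_pos: [0.4946, 0.1728, 0.1905]
tool_rot: [0.0, 0.15, 0.989, 0.0]
contact_force: [1.7, -0.6, 0.4]
gripper_width: 0.002
```

```bash
python3 - <<'E'
from h import *
im=manip.grab_frame("scene");cv2.imwrite("pics/s2.png",im[100:330,330:530,::-1].repeat(2,0).repeat(2,1))
delta([[.4762,.1757,.1618],[.4623,.1779,.1307],[.4534,.1794,.0979],[.4497,.1799,.064]])
E
```

```text
t 3.0 p [0.4928 0.1728 0.1884] F [ 0.1  0.1 -1. ] w 0.001 yaw y 72.73 tilt [-0.19 -0.02]
[0.0166, -0.0021, 0.0266] []
[0.0305, -0.0041, 0.0578] []
[0.0393, -0.0052, 0.0906] []
[0.0429, -0.0058, 0.1245] []
```

View pics/s2.png

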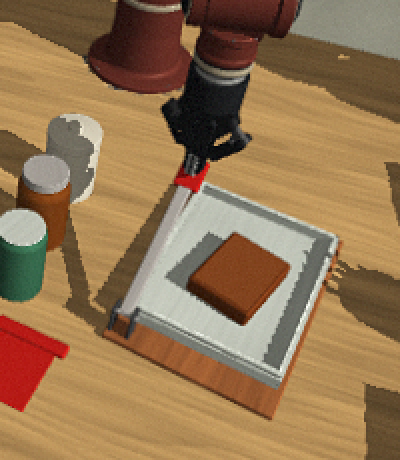

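>>> step_arm(
  deltas=[
    [0.006,-0.001,0.009,0,0,0,1],
    [0.011,-0.001,0.018,0,0,0,1],
    [0.0165,-0.002,0.0265,0,0,0,1],
    [0.0215,-0.003,0.037,0,0,0,1],
    [0.0265,-0.0035,0.0475,0,0,0,1],
    [0.0305,-0.004,0.058,0,0,0,1],
    [0.034,-0.0045,0.069,0,0,0,1],
    [0.037,-0.005,0.08,0,0,0,1],
    [0.0395,-0.0055,0.0905,0,0,0,1],
    [0.041,-0.0055,0.101,0,0,0,1],
    [0.042,-0.006,0.111,0,0,0,1],
    [0.0425,-0.006,0.117,0,0,0,1],
    [0.0425,-0.006,0.121,0,0,0,1],
  ],
)

```text
time: 4.3
tool_pos: [0.4525, 0.1794, 0.069]
tool_rot: [-0.001, 0.15, 0.989, -0.0]
contact_force: [-0.9, 0.2, 1.0]
gripper_width: 0.002
```

>>> step_arm(
  deltas=[
    [0,0,0.003,0,0,0,1],
    [0,0,0.005,0,0,0,1],
    [0,0,0.007,0,0,0,1],
    [0,0,0.007,0,0,0,1],
  ],
)

```text
time: 4.7
tool_pos: [0.4532, 0.1796, 0.064]
tool_rot: [-0.0, 0.15, 0.989, -0.0]
contact_force: [-1.8, -0.8, 6.6]
gripper_width: -0.006
```

>>> step_arm(
  deltas=[
    [0,0,0.002,0,0,0,1],
    [0,0,0.003,0,0,0,1],
    [0,0,0.003,0,0,0,1],
  ],
)

```text
time: 5.0
tool_pos: [0.4533, 0.1797, 0.0636]
tool_rot: [-0.001, 0.15, 0.989, -0.0]
contact_force: [-13.2, -2.7, 24.5]
gripper_width: -0.004
```

```bash
python3 - <<'E'
from h import *
delta([[.45,.18,.3]])
E
```

```text
t 5.0 p [0.4533 0.1797 0.0636] F [-13.2  -2.7  24.5] w -0.004 yaw y 72.73 tilt [-0.1  -0.04]
[0.0036, -0.0009, -0.2364] []
```

>>> step_arm(
  deltas=[
    [0,0,-0.02,0,0,0,1],
    [0,0,-0.06,0,0,0,1],
    [0,0,-0.1,0,0,0,1],
    [0,0,-0.14,0,0,0,1],
    [0,0,-0.18,0,0,0,1],
    [0,0,-0.22,0,0,0,1],
    [-0.005,-0.015,-0.25,0,0,0,1],
    [-0.018,-0.05,-0.25,0,0,0.03,1],
    [-0.031,-0.085,-0.25,0,0,0.06,0],
    [-0.043,-0.12,-0.25,0,0,0.08,-1],
    [-0.055,-0.155,-0.25,0,0,0.1,-1],
    [-0.068,-0.19,-0.25,0,0,0.12,-1],
    [-0.08,-0.225,-0.25,0,0,0.14,-1],
    [-0.093,-0.26,-0.25,0,0,0.16,-1],
    [-0.105,-0.295,-0.25,0,0,0.18,-1],
    [-0.118,-0.33,-0.25,0,0,0.2,-1],
    [-0.13,-0.365,-0.25,0,0,0.213,-1],
    [-0.138,-0.387,-0.25,0,0,0.213,-1],
    [-0.138,-0.387,-0.25,0,0,0.213,-1],
  ],
)

```text
time: 6.9
tool_pos: [0.4693, -0.2335, 0.3096]
tool_rot: [-0.0, 0.256, 0.967, -0.0]
contact_force: [0.3, -0.1, -0.3]
gripper_width: 1.0
```

```bash
python3 - <<'E'
from h import *
t=manip.grab_frame("top");s=manip.grab_frame("scene")
cv2.imwrite("pics/t3.png",t[:,:,::-1]);cv2.imwrite("pics/s3.png",s[:,:,::-1])
crop(t,115,125,245,290,4,"pics/t3c.png");crop(s,410,200,490,275,8,"pics/s3c.png")
crop(s,380,165,510,310,5,"pics/s3d.png")
delta([[.47,-.2295,.3]],60.5)
E
```

```text
t 7.0 p [ 0.4695 -0.2311  0.3098] F [-0.6  0.4 -0.2] w 1.0 yaw y 60.45 tilt [0.   0.03]
[0.0004, 0.0016, 0.0098] [0.0005, -0.0003, -0.0008]
```

View pics/t3.png

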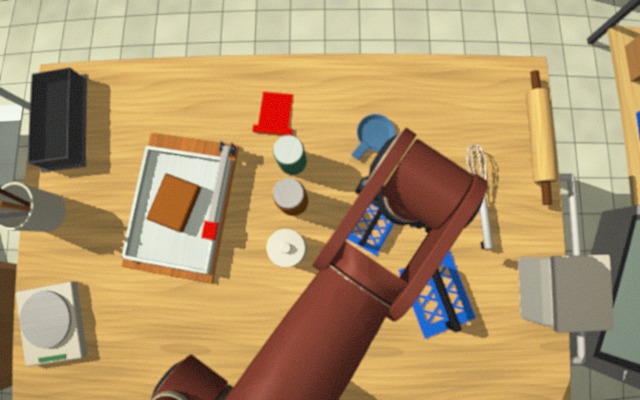

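View pics/t3c.png

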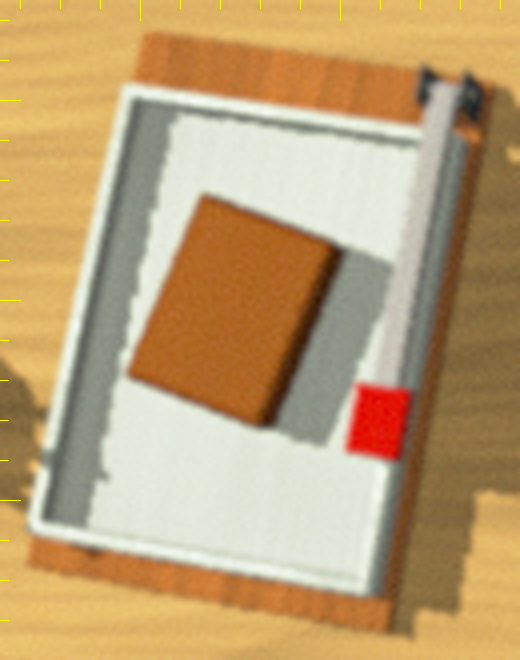

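View pics/s3c.png

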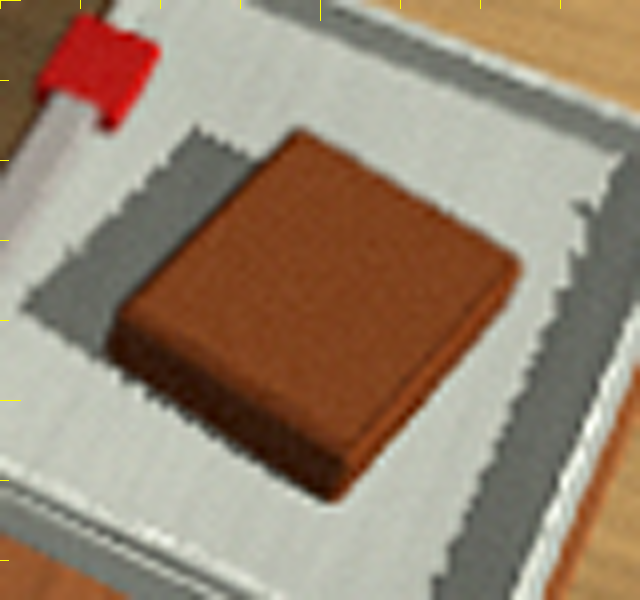

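View pics/s3d.png

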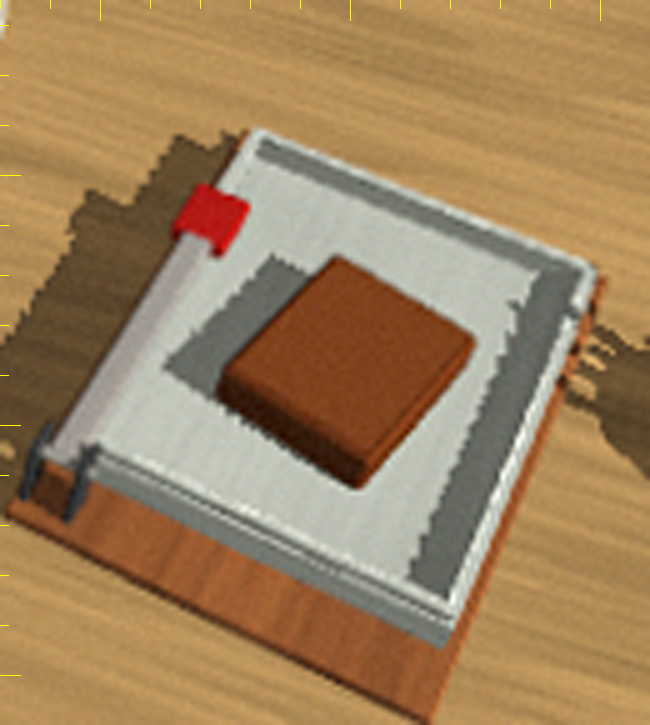

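```bash
python3 - <<'E'
from h import *
S=uc([(298,128),(518,258),(345,452),(120,312)],410,200,8); P=plane("scene",S,.051);print("scene",P.round(4).tolist());quad(P)
T=uc([(128,377),(204,195),(338,246),(266,424)],115,125,4);P=plane("top",T,.051);print("top",P.round(4).tolist());quad(P)
# auto: brown mask on top
t=rd("pics/t3.png");s=rd("pics/s3.png")
for n,im,pt in(("top",t,(172,202)),("scene",s,(445,235))):
    h=cv2.cvtColor(np.ascontiguousarray(im),cv2.COLOR_RGB2HSV); print(n,h[pt[1],pt[0]],[h[int(v),int(u)].tolist() for u,v in((440,252),(430,250),(458,255))])
    m=((h[...,0]<18)&(h[...,1]>150)&(h[...,2]>(110 if n=="top" else 100))).astype(np.uint8)
    k,l,st,ce=cv2.connectedComponentsWithStats(m);i=l[pt[1],pt[0]];print(st[i])
    c=max(cv2.findContours((l==i).astype(np.uint8),0,1)[0],key=cv2.contourArea)
    W=plane(n,c.reshape(-1,2),.051)[:,:2].astype(np.float32);r=cv2.minAreaRect(W*1000);print(r)
print(tri(uc([(70,62)],410,200,8)[0],uc([(378,421)],115,125,4)[0]))
E
```

```text
scene [[0.4512, 0.256, 0.051], [0.4832, 0.3436, 0.051], [0.5986, 0.2992, 0.051], [0.5685, 0.2128, 0.051]]
[0.5254 0.2779 0.051 ] edges [0.0932 0.1237 0.0915 0.1249] ang [  70.   -21.  -109.2  159.8]
top [[0.4761, 0.3445, 0.051], [0.5939, 0.3009, 0.051], [0.5601, 0.2106, 0.051], [0.4467, 0.2521, 0.051]]
[0.5192 0.277  0.051 ] edges [0.1256 0.0964 0.1208 0.0969] ang [ -20.3 -110.5  159.9   72.3]
top [ 14 200 176] [[5, 155, 132], [6, 163, 117], [19, 136, 212]]
[ 148  175   50   56 1662]
((519.6475830078125, 279.6214904785156), (92.42929077148438, 122.31108093261719), 69.72157287597656)
scene [ 12 193 131] [[12, 208, 54], [30, 19, 96], [15, 96, 154]]
[ 427  217   48   44 1079]
((531.977294921875, 281.35333251953125), (98.31395721435547, 134.0576934814453), 68.98815155029297)
(array([0.45053787, 0.17344602, 0.05217511]), np.float64(0.012693712977372157))
```

>>> step_arm(
  deltas=[
    [0,0.001,0.04,0,0,0,-1],
    [0,0.001,0.08,0,0,0,-1],
    [0,0.001,0.12,0,0,0,-1],
    [0,0.001,0.16,0,0,0,-1],
    [0,0.001,0.19,0,0,0,-1],
    [0,0.001,0.21,0,0,0,-1],
    [0,0.001,0.22,0,0,0,-1],
    [0,0.001,0.22,0,0,0,-1],
  ],
)

```text
time: 7.8
tool_pos: [0.4694, -0.2287, 0.0886]
tool_rot: [-0.001, 0.254, 0.967, 0.0]
contact_force: [-0.7, -0.4, 0.2]
gripper_width: 0.999
```

```bash
python3 - <<'E'
from h import *
s=manip.grab_frame("scene");crop(s,255,115,355,215,6,"pics/s4.png")
delta([[.47,-.2295,.039]],60.5)
E
```

```text
t 7.85 p [ 0.4703 -0.2295  0.0901] F [-0.1 -0.3 -0.4] w 1.003 yaw y 60.56 tilt [0.01 0.  ]
[0.0003, -0.0001, 0.0511] [0.0001, 0.0001, 0.0011]
```

View pics/s4.png

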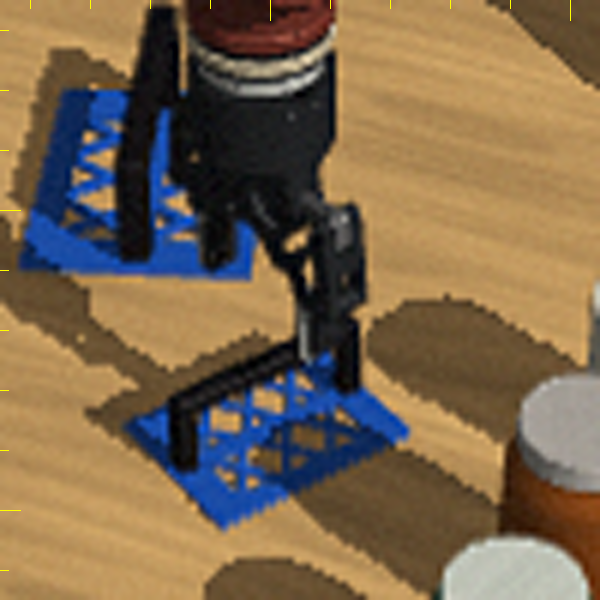

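>>> step_arm(
  deltas=[
    [0,0,0.015,0,0,0,-1],
    [0,0,0.03,0,0,0,-1],
    [0,0,0.042,0,0,0,-1],
    [0,0,0.051,0,0,0,-1],
    [0,0,0.051,0,0,0,-1],
  ],
)

```text
time: 8.35
tool_pos: [0.4687, -0.2293, 0.0366]
tool_rot: [-0.002, 0.255, 0.967, 0.001]
contact_force: [-0.3, 0.6, 0.4]
gripper_width: 1.003
```

```bash
python3 - <<'E'
from h import *
s=manip.grab_frame("scene");crop(s,255,115,355,215,6,"pics/s5.png")
delta([[.47,-.2295,.039]],60.5)
E
```

```text
t 8.4 p [ 0.4694 -0.2298  0.0377] F [ 0.6 -0.1  0.3] w 0.999 yaw y 60.5 tilt [-0.1   0.07]
[-0.0004, 0.0005, -0.0013] [0.0002, -0.0022, -0.0001]
```

View pics/s5.png

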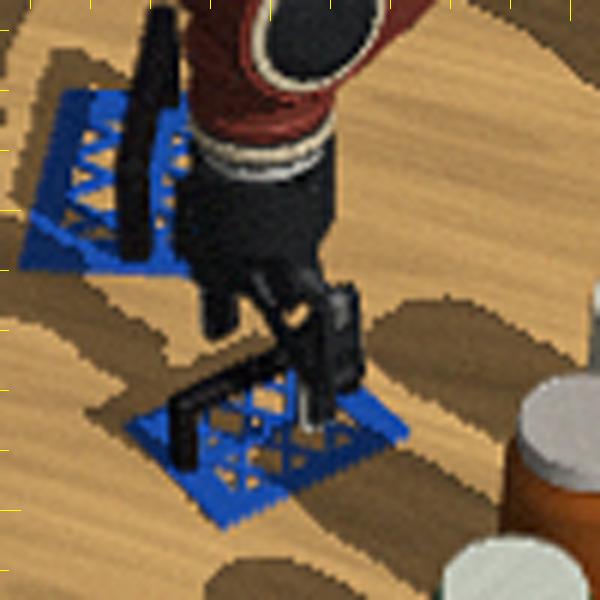

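>>> step_arm(
  deltas=[
    [0,0,0,0,0,0,0.3],
    [0,0,0,0,0,0,1],
    [0,0,0,0,0,0,1],
    [0,0,0,0,0,0,1],
    [0,0,0,0,0,0,1],
    [0,0,0,0,0,0,1],
    [0,0,0,0,0,0,1],
    [0,0,0,0,0,0,1],
    [0,0,0,0,0,0,1],
  ],
)

```text
time: 9.3
tool_pos: [0.4704, -0.2304, 0.0393]
tool_rot: [0.0, 0.255, 0.967, -0.0]
contact_force: [-0.0, -0.6, 3.0]
gripper_width: 0.147
```

```bash
python3 - <<'E'
from h import *
s=manip.grab_frame("scene");crop(s,255,115,355,215,6,"pics/s6.png")
delta([[.47,-.2295,.039]],60.5)
E
```

```text
t 9.35 p [ 0.4704 -0.2304  0.0393] F [-0.2  0.3  5.2] w 0.15 yaw y 60.51 tilt [ 0.04 -0.03]
[0.0008, 0.0006, 0.0003] [-0.0001, 0.0009, 0.0001]
```

View pics/s6.png

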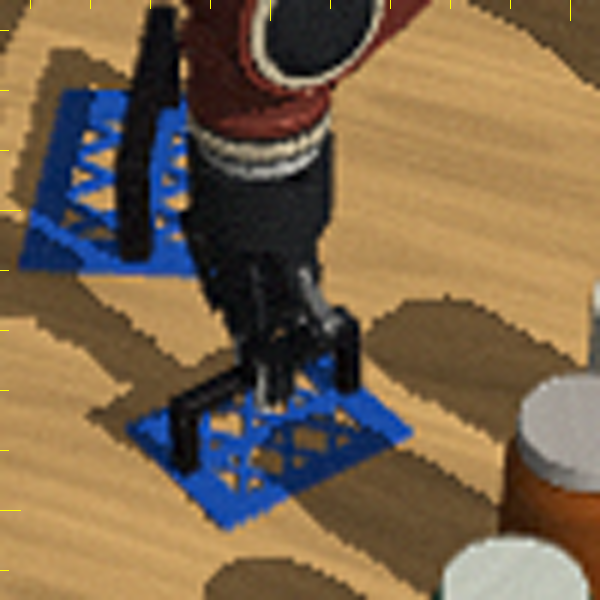

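>>> step_arm(
  deltas=[
    [0,0,-0.005,0,0,0,1],
    [0,0,-0.015,0,0,0,1],
    [0,0,-0.03,0,0,0,1],
    [0,0,-0.05,0,0,0,1],
    [0,0,-0.07,0,0,0,1],
    [0,0,-0.09,0,0,0,1],
    [0,0,-0.11,0,0,0,1],
    [0,0,-0.13,0,0,0,1],
    [0,0,-0.15,0,0,0,1],
    [0,0,-0.17,0,0,0,1],
    [0,0,-0.19,0,0,0,1],
    [0,0,-0.21,0,0,0,1],
    [0,0,-0.225,0,0,0,1],
    [0,0,-0.23,0,0,0,1],
    [0,0,-0.23,0,0,0,1],
  ],
)

```text
time: 10.85
tool_pos: [0.4702, -0.2303, 0.2698]
tool_rot: [0.001, 0.255, 0.967, -0.0]
contact_force: [-0.1, 0.2, -2.3]
gripper_width: 0.151
```

```bash
python3 - <<'E'
from h import *
s=manip.grab_frame("scene");t=manip.grab_frame("top");crop(s,250,60,370,220,5,"pics/s7.png");cv2.imwrite("pics/t7.png",t[:,:,::-1]);cv2.imwrite("pics/s7f.png",s[:,:,::-1])
delta([[.47,-.2295,.27],[.522,.278,.27]],69.8)
E
```

```text
t 10.95 p [ 0.4696 -0.2299  0.2677] F [-0.3  0.5 -2.5] w 0.148 yaw y 60.5 tilt [-0.08  0.06]
[-0.0002, 0.0005, -0.0023] [0.0003, -0.0017, -0.1622]
[0.2045, 0.4678, -0.0018] [0.0003, -0.0017, -0.1622]
```

View pics/s7.png

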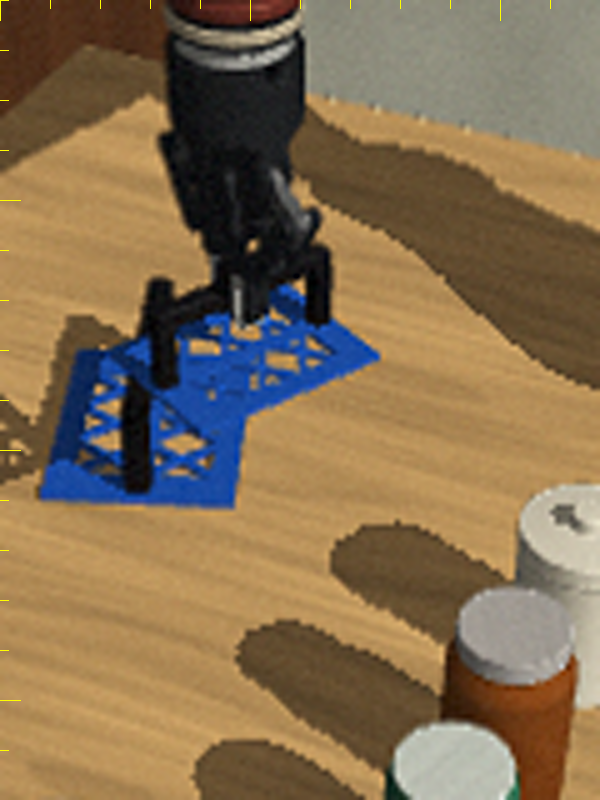

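>>> step_arm(
  deltas=[
    [0.004,0.01,-0.002,0,0,0,1],
    [0.013,0.03,-0.002,0,0,-0.01,1],
    [0.025,0.057,-0.002,0,0,-0.02,1],
    [0.037,0.085,-0.002,0,0,-0.03,1],
    [0.05,0.114,-0.002,0,0,-0.04,1],
    [0.063,0.144,-0.002,0,0,-0.05,1],
    [0.076,0.174,-0.002,0,0,-0.06,1],
    [0.089,0.204,-0.002,0,0,-0.07,1],
    [0.102,0.234,-0.002,0,0,-0.08,1],
    [0.115,0.264,-0.002,0,0,-0.09,1],
    [0.128,0.294,-0.002,0,0,-0.1,1],
    [0.141,0.324,-0.002,0,0,-0.11,1],
    [0.154,0.354,-0.002,0,0,-0.12,1],
    [0.167,0.382,-0.002,0,0,-0.13,1],
    [0.179,0.41,-0.002,0,0,-0.14,1],
    [0.189,0.433,-0.002,0,0,-0.15,1],
    [0.198,0.453,-0.002,0,0,-0.16,1],
    [0.203,0.464,-0.002,0,0,-0.162,1],
    [0.2045,0.468,-0.002,0,0,-0.162,1],
    [0.2045,0.468,-0.002,0,0,-0.162,1],
  ],
)

```text
time: 12.95
tool_pos: [0.5221, 0.2779, 0.2703]
tool_rot: [-0.0, 0.175, 0.985, -0.0]
contact_force: [0.2, 0.0, -1.5]
gripper_width: 0.154
```

>>> step_arm(
  deltas=[
    [0,0,0.02,0,0,0,1],
    [0,0,0.04,0,0,0,1],
    [0,0,0.06,0,0,0,1],
    [0,0,0.08,0,0,0,1],
    [0,0,0.1,0,0,0,1],
    [0,0,0.115,0,0,0,1],
    [0,0,0.125,0,0,0,1],
    [0,0,0.13,0,0,0,1],
    [0,0,0.13,0,0,0,1],
    [0,0,0.13,0,0,0,1],
  ],
)

```text
time: 13.95
tool_pos: [0.5231, 0.2781, 0.1418]
tool_rot: [0.001, 0.176, 0.984, 0.0]
contact_force: [-0.3, 0.1, -0.9]
gripper_width: 0.15
```

```bash
python3 - <<'E'
from h import *
s=manip.grab_frame("scene");t=manip.grab_frame("top");cv2.imwrite("pics/t8.png",t[:,:,::-1]);cv2.imwrite("pics/s8.png",s[:,:,::-1])
crop(s,400,150,510,265,6,"pics/s8c.png");crop(t,115,140,235,260,6,"pics/t8c.png")
delta([[.522,.278,.14]],69.8)
E
```

```text
t 14.05 p [0.5232 0.2782 0.1421] F [-0.5  0.6 -1.8] w 0.152 yaw y 69.79 tilt [0.11 0.04]
[0.001, -0.0006, 0.002] [0.0013, 0.0015, -0.0002]
```

View pics/s8c.png

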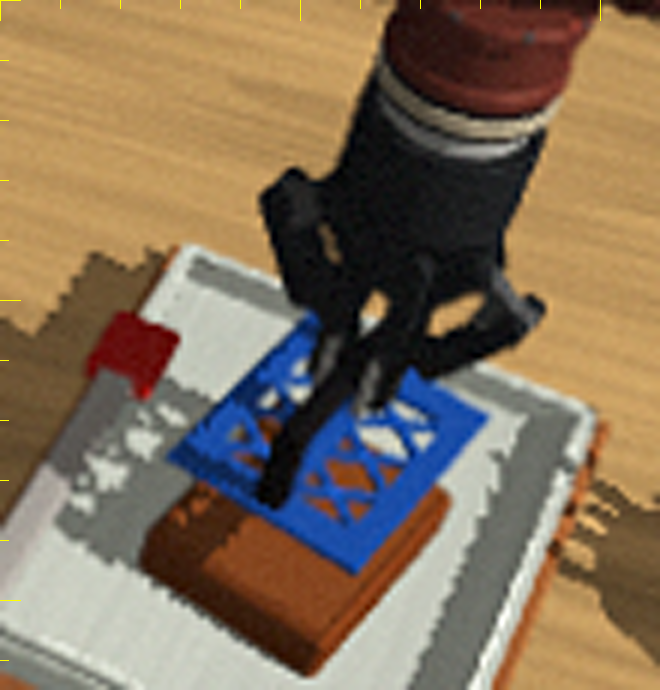

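View pics/t8c.png

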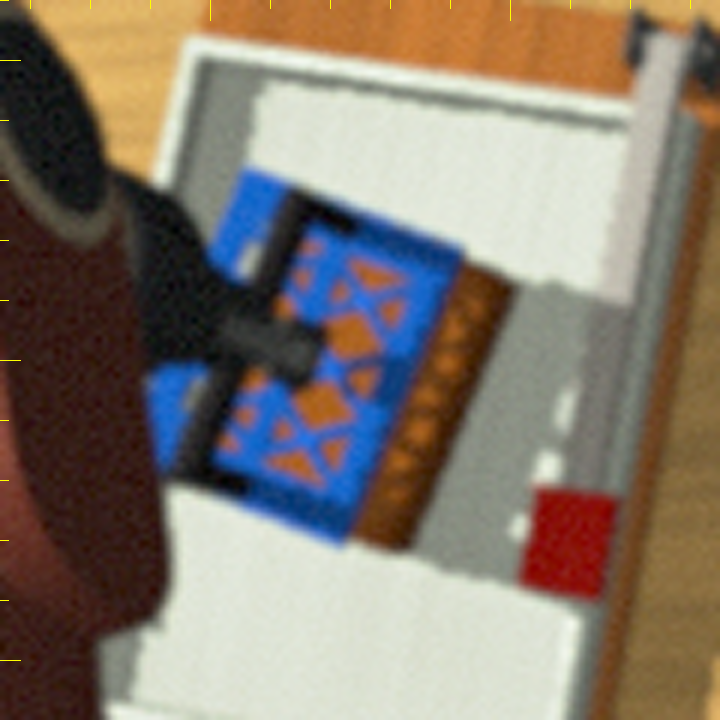

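```bash
python3 - <<'E'
from h import *
for z in(.107,):
    T=plane("top",uc([(247,167),(464,245),(343,546)],115,140,6),z);print("top",T.round(4).tolist(),"ctr",(T[0]+T[2])/2,np.linalg.norm(T[0]-T[1]),np.linalg.norm(T[2]-T[1]),np.degrees(np.arctan2(*(T[0]-T[1])[1::-1])),np.degrees(np.arctan2(*(T[1]-T[2])[1::-1])))
    S=plane("scene",uc([(167,456),(355,573),(490,410)],400,150,6),z);print("scene",S.round(4).tolist(),"ctr",(S[0]+S[2])/2,np.linalg.norm(S[0]-S[1]),np.linalg.norm(S[2]-S[1]),np.degrees(np.arctan2(*(S[2]-S[1])[1::-1])),np.degrees(np.arctan2(*(S[1]-S[0])[1::-1])))
E
```

```text
top [[0.5972, 0.3033, 0.107], [0.5643, 0.2105, 0.107], [0.4432, 0.2542, 0.107]] ctr [0.5201591  0.27875709 0.107     ] 0.09845159279482382 0.12877740381148622 70.49743749418907 -19.85430387976691
scene [[0.5696, 0.2091, 0.107], [0.6038, 0.3017, 0.107], [0.4774, 0.3461, 0.107]] ctr [0.52346818 0.27761761 0.107     ] 0.0986470345223509 0.13396654995704213 160.6352103418377 69.72192351253776
```

>>> step_arm(
  deltas=[
    [0,0,0.01,0,0,0,1],
    [0,0,0.02,0,0,0,1],
    [0,0,0.027,0,0,0,1],
    [0,0,0.031,0,0,0,1],
    [0,0,0.031,0,0,0,1],
    [0,0,0.031,0,0,0,1],
  ],
)

```text
time: 14.65
tool_pos: [0.5225, 0.2779, 0.1097]
tool_rot: [-0.0, 0.175, 0.984, -0.0]
contact_force: [0.7, 0.9, -1.9]
gripper_width: 0.151
```

```bash
python3 - <<'E'
from h import *
s=manip.grab_frame("scene");t=manip.grab_frame("top");cv2.imwrite("pics/t9.png",t[:,:,::-1]);cv2.imwrite("pics/s9.png",s[:,:,::-1])
crop(s,400,170,500,270,7,"pics/s9c.png");crop(t,130,155,220,245,8,"pics/t9c.png")
delta([[.522,.278,.1]],69.8)
E
```

```text
t 14.75 p [0.5228 0.278  0.1103] F [-0.6 -0.4 -1.5] w 0.152 yaw y 69.79 tilt [0.05 0.02]
[0.0008, -0.0003, 0.0103] [0.0006, 0.0007, -0.0002]
```

View pics/s9c.png

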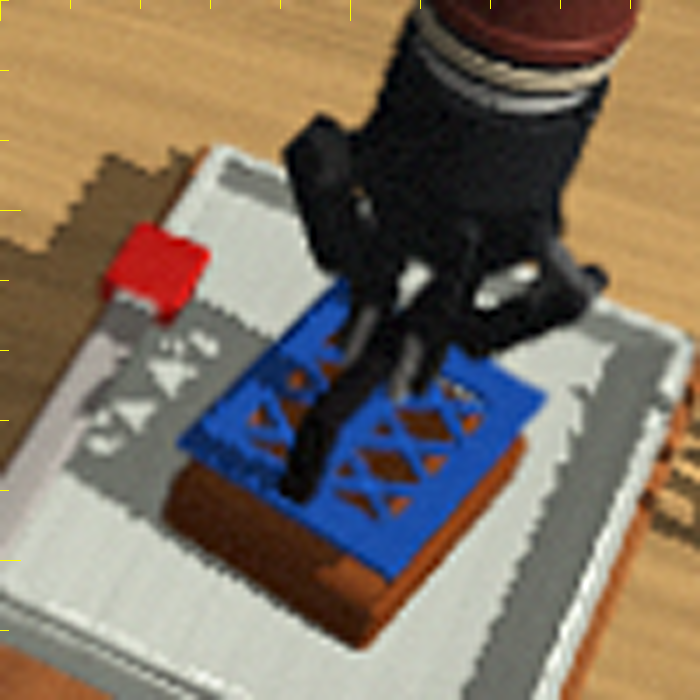

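View pics/t9c.png

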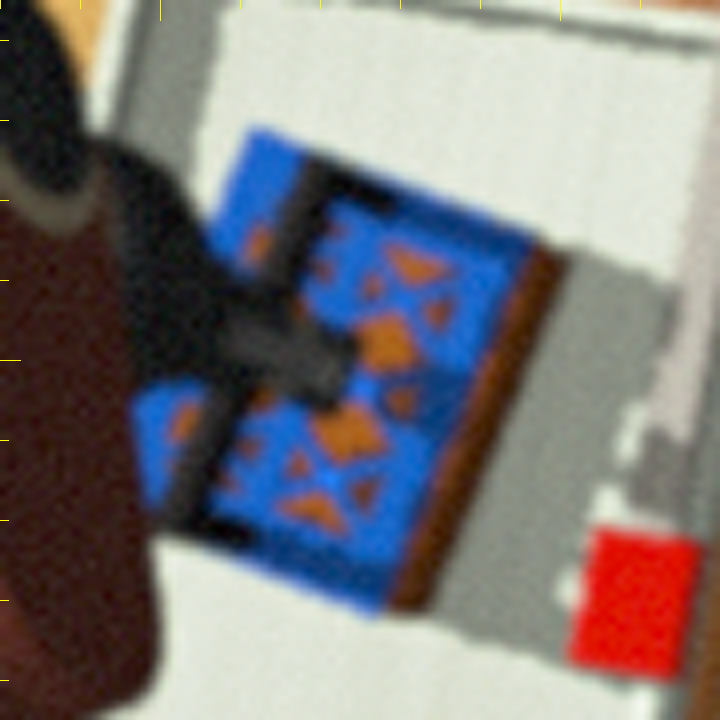

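```bash
cat > fit.py <<'E'
from h import *
from scipy.ndimage import map_coordinates
def edge(n,im,A,B,z,rng=8):
    # measure offset (mm, + outward normal to right of A->B) of the strongest chroma edge along line A-B at height z
    im=im.astype(float);ch=(im[...,0]-im[...,2])/(im.sum(2)+30)
    d=(B-A)/np.linalg.norm(B-A);nr=np.array([d[1],-d[0]]);offs=np.arange(-rng,rng+.01,.25)/1000
    res=[]
    for f in np.linspace(.15,.85,15):
        Q=(A+(B-A)*f)[None]+offs[:,None]*nr;uv=proj(n,np.c_[Q,np.full(len(Q),z)])
        v=map_coordinates(ch,[uv[:,1],uv[:,0]],order=1);v=np.convolve(v,np.ones(5)/5,'same');g=np.abs(np.gradient(v));g[:4]=g[-4:]=0
        i=g.argmax();w=slice(max(i-5,0),i+6);res.append((f,(offs[w]*g[w]).sum()/g[w].sum()*1000,g[i]))
    r=np.array(res);L=np.linalg.norm(B-A)*1000;med=np.median(r[:,1]);k=np.abs(r[:,1]-med)<2
    p=np.polyfit(r[k,0]*L,r[k,1],1);return med,np.degrees(np.arctan(p[0])),k.sum(),r[:,2].mean()
def corners(c,yaw,lx=.130,ly=.100):
    a=np.radians(yaw);x=np.array([np.cos(a),np.sin(a)]);y=np.array([-x[1],x[0]])
    return [np.array(c)+sx*lx/2*x+sy*ly/2*y for sx,sy in((1,1),(1,-1),(-1,-1),(-1,1))]
E
python3 - <<'E'
from fit import *
K=corners((.522,.278),-20.2)
names=['+x','-y','-x','+y']
for n,f in(("top","t3"),("scene","s3")):
    im=rd(f"pics/{f}.png")
    for i in range(4):
        A,B=K[(i+1)%4],K[i]   # reversed so right normal? check
        c=np.array((.522,.278));d=B-A;nr=np.array([d[1],-d[0]])
        if nr@((A+B)/2-c)<0:A,B=B,A
        for z in(.051,.021): print(n,names[i],z,'offset out mm %.2f ang %.2f k %d g %.3f'%edge(n,im,A,B,z,10))
E
```

```text
top +x 0.051 offset out mm -6.39 ang 0.32 k 15 g 0.021
top +x 0.021 offset out mm -5.13 ang 0.17 k 14 g 0.022
top -y 0.051 offset out mm 2.98 ang 0.32 k 15 g 0.022
top -y 0.021 offset out mm -8.08 ang -0.10 k 15 g 0.021
top -x 0.051 offset out mm -1.04 ang 0.08 k 15 g 0.021
top -x 0.021 offset out mm 1.23 ang -0.08 k 15 g 0.020
top +y 0.051 offset out mm -3.46 ang 0.51 k 15 g 0.017
top +y 0.021 offset out mm 8.47 ang -0.08 k 15 g 0.009
scene +x 0.051 offset out mm 4.02 ang 1.14 k 8 g 0.005
scene +x 0.021 offset out mm -2.98 ang 0.30 k 15 g 0.021
scene -y 0.051 offset out mm -4.22 ang 0.67 k 15 g 0.031
scene -y 0.021 offset out mm 4.90 ang 0.59 k 14 g 0.028
scene -x 0.051 offset out mm -6.20 ang 0.88 k 15 g 0.018
scene -x 0.021 offset out mm -5.09 ang 2.27 k 2 g 0.002
scene +y 0.051 offset out mm 5.01 ang -0.81 k 14 g 0.031
scene +y 0.021 offset out mm -0.19 ang -0.29 k 15 g 0.033
```

```bash
python3 - <<'E'
from fit import *
import fit
c=np.array((.522,.278));K=corners(c,-20.2)
names=['+x','-y','-x','+y']
def run(tf,sf,zu):
  for n,f in(("top",tf),("scene",sf)):
    im=rd(f"pics/{f}.png")[...,::-1]  # swap so channel diff = B-R
    for i in range(4):
        A,B=K[(i+1)%4],K[i];d=B-A;nr=np.array([d[1],-d[0]])
        if nr@((A+B)/2-c)<0:A,B=B,A
        far={'top':('+x','+y'),'scene':('-x','-y')}[n]
        z=zu+(.004 if names[i] in far else 0)
        print(n,names[i],'off %.2f ang %.2f k %d g %.3f'%edge(n,im,A,B,z,8))
run("t9","s9",.071);print();run("t8","s8",.103)
E
```

```text
top +x off -6.03 ang -0.47 k 13 g 0.014
top -y off -1.25 ang -0.04 k 15 g 0.029
top -x off -2.08 ang 1.92 k 11 g 0.017
top +y off -1.20 ang 1.65 k 5 g 0.017
scene +x off 1.67 ang -0.43 k 15 g 0.038
scene -y off -1.01 ang 0.58 k 15 g 0.035
scene -x off -2.86 ang 1.24 k 8 g 0.013
scene +y off 0.28 ang -0.16 k 15 g 0.058

top +x off -5.48 ang 0.53 k 14 g 0.014
top -y off -1.00 ang 0.39 k 15 g 0.030
top -x off -1.02 ang -0.54 k 9 g 0.017
top +y off -0.50 ang 0.57 k 6 g 0.016
scene +x off 0.63 ang 0.09 k 13 g 0.041
scene -y off -1.46 ang 1.13 k 15 g 0.033
scene -x off -1.15 ang 1.49 k 6 g 0.012
scene +y off 0.05 ang -0.89 k 15 g 0.048
```

>>> step_arm(
  deltas=[
    [0.001,0.0012,0.002,0,0,0,1],
    [0.001,0.0012,0.005,0,0,0,1],
    [0.001,0.0012,0.008,0,0,0,1],
    [0.001,0.0012,0.0095,0,0,0,1],
    [0.001,0.0012,0.0095,0,0,0,1],
    [0.001,0.0012,0.0095,0,0,0,1],
    [0.001,0.0012,0.0095,0,0,0,1],
  ],
)

```text
time: 15.45
tool_pos: [0.5221, 0.2793, 0.1004]
tool_rot: [0.0, 0.176, 0.984, 0.0]
contact_force: [0.8, -0.1, -2.1]
gripper_width: 0.151
```

```bash
python3 - <<'E'
from h import *
z=[]
s=manip.grab_frame("scene");z.append(manip.state()['tool_pos']);t=manip.grab_frame("top");z.append(manip.state()['tool_pos']);cv2.imwrite("pics/t10.png",t[:,:,::-1]);cv2.imwrite("pics/s10.png",s[:,:,::-1])
for i in range(6): manip.grab_frame("top");z.append(manip.state()['tool_pos'])
print(np.mean(z,0),np.std(z,0))
crop(s,400,170,500,270,7,"pics/s10c.png");crop(t,130,155,220,245,8,"pics/t10c.png")
delta([[.522,.278,.1]],69.8)
from fit import *
c=np.array((.522,.278));K=corners(c,-20.2);names=['+x','-y','-x','+y']
for n,f in(("top","t10"),("scene","s10")):
    im=rd(f"pics/{f}.png")[...,::-1]
    for i in range(4):
        A,B=K[(i+1)%4],K[i];d=B-A;nr=np.array([d[1],-d[0]])
        if nr@((A+B)/2-c)<0:A,B=B,A
        far={'top':('+x','+y'),'scene':('-x','-y')}[n]
        print(n,names[i],'off %.2f ang %.2f k %d g %.3f'%edge(n,im,A,B,.061+(.004 if names[i] in far else 0),8))
E
```

```text
[0.52201475 0.279363   0.10041419] [4.03760965e-05 1.82792356e-05 5.29126198e-05]
t 15.85 p [0.522  0.2793 0.1003] F [ 0.6  0.4 -2.1] w 0.153 yaw y 69.79 tilt [ 0. -0.]
[-0.0005, -0.0012, 0.0003] [-0.0, 0.0, -0.0002]
top +x off -6.39 ang 0.50 k 15 g 0.014
top -y off -0.56 ang 0.07 k 11 g 0.029
top -x off -0.11 ang 1.62 k 8 g 0.019
top +y off -0.50 ang 1.01 k 8 g 0.018
scene +x off 0.01 ang 0.01 k 15 g 0.036
scene -y off -2.08 ang 0.51 k 15 g 0.035
scene -x off -2.23 ang 0.10 k 8 g 0.011
scene +y off 1.17 ang -0.30 k 15 g 0.059
```

View pics/s10c.png

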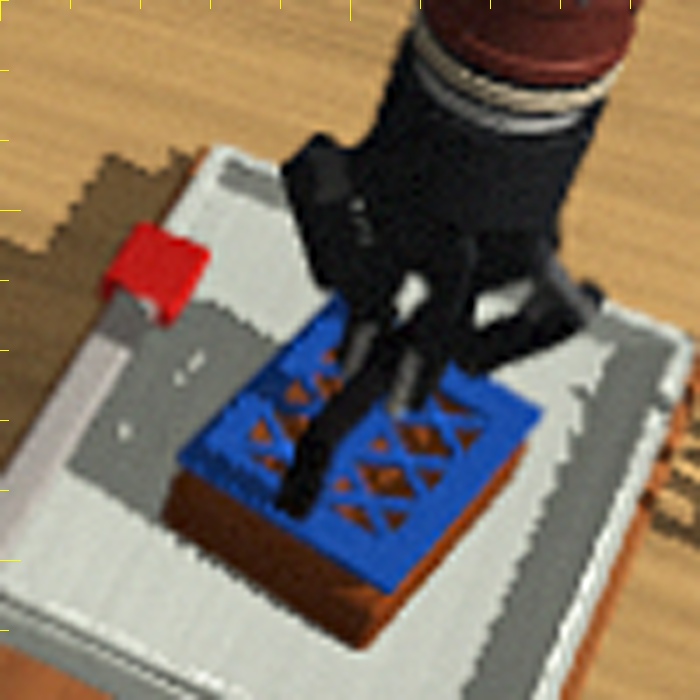

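View pics/t10c.png

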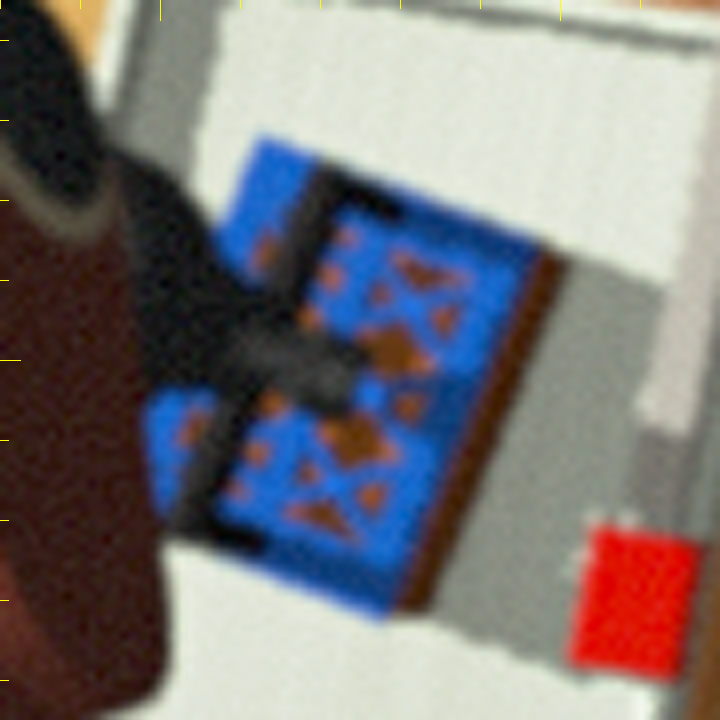

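View pics/t10.png

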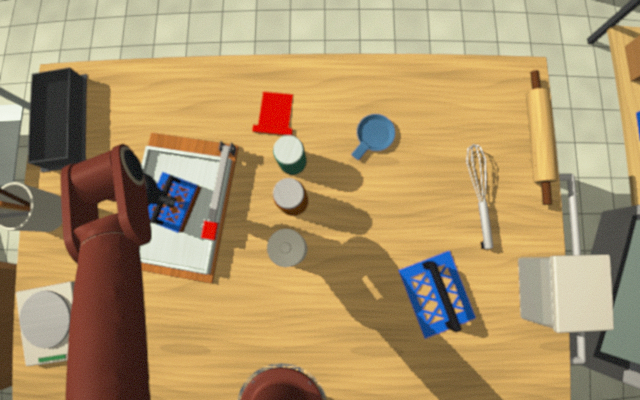

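```bash
python3 - <<'E'
from h import *
s=manip.state();print(s['joint_vel'].round(4),s['tool_pos'],s['time']);manip.job_done()
E
```

```text
[ 0.0003 -0.0012 -0.0016  0.0008  0.0013  0.001 ] [0.52195398 0.27933849 0.10031612] 15.85
the job is handed in; nothing more can be done
```

The job is handed in at 15.85 s. The hold-down bar is fully down and the gripper is holding the smaller stencil still above the slab.

- **Bar:** I swung it down along its arc with the shut fingertips until it met its stop. The tip stood at about 56 mm there and the push rose to 25 N. A later picture shows the bar level along the rim.
- **Stencil move:** I gripped it near the middle of its handle and carried it over the jars with its underside about 230 mm up. The last top view shows the jars and the other things where they started.
- **Height:** the underside is about 61 mm above the work surface, so the gap to the slab is about 10 mm. This comes from the tool height when the stencil was gripped on the table and its height now. The gap itself was not measured directly.
- **Level and square:** tool tilt reads about 0°. The stencil's edges agree with the slab's to a few tenths of a degree on average, though single edge fits scatter by about 1°.
- **Centring:** the two views agree to about 1 mm along the slab's long side. Across it, I shifted the stencil by 1.2 mm, less than the 1.4 to 2.4 mm first measured. The scene view now shows it within about 0.5 mm. The top view leaves it 0.5 to 2.5 mm off, because the slab's rounded edges and the arm made that view less certain.
- **Camera disagreement:** the raw slab centres from the two cameras differed by up to 5 mm along x. I compared slab and stencil within each view, so most of that error cancels.
- **Contact:** the force readings showed no sign of contact with the slab.

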